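# Switch off the dip warmer and take off its lid

### The job

The dip has warmed through: first turn the heat knob of the green dip warmer fully anticlockwise (seen from above) to its end stop, which is off, while the lid is still on. Then lift the white lid off the warmer's crock by its wooden grip and lower it, without dropping it, right way up into the round, light wooden lid dish so that it lies flat inside the rim, and let go. Leave the plant pot, the pepper mill, the honey jar and the salt shaker standing where they are.

Things in the scene. Friction and masses are not known exactly. Their poses are not given: they have to be found in the camera images.
- warmer: Green dip warmer, fixed to the worktop: base 136 (its x) x 236 (its y) mm, top 42 mm high. Origin: centre of its underside, on the worktop, z up. At its y = +58 mm stands a white round crock, 104 mm across, rim 84 mm above the worktop; at its y = -72 mm the black heat knob on a dark metal disc (68 mm across) with a white dot (off) and red dots that grow clockwise (hotter).
- crock_mouth (a point): Centre of the crock's mouth, in the plane of its rim, 84 mm above the worktop; the mouth is 90 mm in diameter. Fixed to the warmer.
- heat_knob (a joint): Heat knob angle in rad about the vertical: 0 = off, the end stop fully anticlockwise seen from above; grows clockwise to the other stop at 4.2. It has a dry friction of about 0.04 N m, no spring, and stays where it is left. At the start it is 1.6 to 3.2 rad from off.
- heat_knob_grip (a point): On the knob's axis at grip height, 80 mm above the worktop; z up, turns with the knob. The black knob has a round foot 44 mm across (top 57 mm above the worktop) and on it an upright bar grip 42 mm long (point x) by 14 mm thick (point y), up to 87 mm. A white line on top, at the -x end, points at the setting; at off it points along the warmer's -x, at the white dot.
- lid: Loose white round lid, about 180 g. Origin: centre of its underside, z up, its axis of symmetry. Spigot 80 mm across from z = 0 to 8 mm (hangs in the crock's mouth), flange 100 mm across, 8 to 14 mm (rests on the crock's rim), dome to 20 mm, neck, and on top an upright round wooden grip 28 mm across, z = 30 to 54 mm. Origin height over the worktop: 76 mm on the crock, 6 mm when lying in the dish.
- lid_dish: Loose low round dish of light wood, 0.5 kg: 132 mm across, rim 16 mm high, inside 122 mm across, flat inner floor 6 mm above its origin. Origin: centre of its underside; z up. It stands to the left or to the right of the warmer (and the plant pot on the other side).
- pot: Loose dark red plant pot with a scalloped rim, 91 mm across, 76 mm high; origin at the centre of its underside. A bystander.
- pepper_mill: Loose dark wooden pepper mill, 58 mm across, 150 mm high; origin at the centre of its underside. A bystander.
- honey_jar: Loose jar with a red cap, 66 mm across, 85 mm high; origin at the centre of its underside. A bystander.
- salt_shaker: Loose glass salt shaker with a grey top, 44 mm across, 90 mm high; origin at the centre of its underside. A bystander.

How it is judged:
On the way, in this order (a step that is already met when the one before it is completed fails the run):
1. The heat knob is at its off stop (within 0.1 rad) with the lid still lying on the crock (value of joint heat_knob below 0.1 rad and z of lid in the frame of warmer below 0.079 m and horizontal distance between lid and crock_mouth below 0.01 m), for 0.2 s.
2. The lid is lifted clear of the crock (underside above 90 mm) in the gripper (height (world z) of lid above 0.09 m and contact force between the fingers and lid above 0.5 N), for 0.1 s.
3. The lid is lowered into the dish, not dropped: still gripped when its underside is less than 15 mm above the dish's floor and within 15 mm of the dish's centre (z of lid in the frame of lid_dish below 0.021 m and horizontal distance between lid and lid_dish below 0.015 m and contact force between the fingers and lid above 0.5 N), for 0.1 s.
At the end, for the whole second after the job is handed in: The heat knob is within 0.1 rad of its off stop; the lid lies right way up (within 0.1 rad of level) on the floor of the lid dish, inside its rim (centre within 15 mm, underside within 3 mm of the floor), with the dish on the worktop; the lid is released and at rest (value of joint heat_knob below 0.1 rad and horizontal distance between lid and lid_dish below 0.015 m and z of lid in the frame of lid_dish between 0.003 and 0.009 m and angle between the z axis of lid and the z axis of lid_dish, either way round below 0.08 rad and angle between lid's own z axis and vertical below 0.1 rad and height (world z) of lid_dish below 0.005 m and linear speed of lid below 0.02 m/s and contact force between the fingers and lid below 0.1 N); the robot touches nothing.
It fails at once if The plant pot is shifted by more than 30 mm or tipped by more than 0.3 rad (distance of pot from where it was at the start of the episode above 0.03 m or angle between pot's own z axis and vertical above 0.3 rad).
It fails at once if The pepper mill is shifted by more than 30 mm or tipped by more than 0.3 rad (distance of pepper_mill from where it was at the start of the episode above 0.03 m or angle between pepper_mill's own z axis and vertical above 0.3 rad).
It fails at once if The honey jar is shifted by more than 30 mm or tipped by more than 0.3 rad (distance of honey_jar from where it was at the start of the episode above 0.03 m or angle between honey_jar's own z axis and vertical above 0.3 rad).
It fails at once if The salt shaker is shifted by more than 30 mm or tipped by more than 0.3 rad (distance of salt_shaker from where it was at the start of the episode above 0.03 m or angle between salt_shaker's own z axis and vertical above 0.3 rad).
It also fails if it takes over 64 s, if anything falls off the work surface, if the arm or the gripper's body presses on something with over 40 N, if the wrist force passes 120 N, or if a joint passes its speed limit or range.

### The arm

A 6-joint arm with a two-finger parallel gripper is mounted at the origin on a cart in front of the work surface, level with it; the furniture and walls round the work are solid. World frame = base frame: x ahead of the robot, y to its left, z up, the work surface at z = 0. Lengths are in m, angles in rad, forces in N, time in s.
With the tool pointing down it reaches from about 0.275 to 0.875 m from the base axis. Payload 12.5 kg.
Tool frame: the origin (TCP) lies at the very end of the fingers, on their centre line; the grasp point (between the pads) lies 19 mm behind it; z points along the fingers, y is the line along which they close (so a half turn about z gives the same grasp; the last joint's range is limited). The gripper opens to 85 mm and grips with 20 to 120 N. Pads are 22 mm wide; open, the fingers measure 114 mm over their backs; the gripper's body (76 mm by 85 mm) begins 54 mm behind the grasp point. The pads swing forward as they close: fully open they stand 13 mm farther back than shut.
Start: joints at [1.235, 0.351, 1.652, -0, 1.139, -0.085], TCP at [0.136, 0.533, 0.231] pointing down, gripper open.
Joint ranges: [-2.75, 2.75], [-0.79, 2.1], [0.01, 2.65], [-1.57, 4.71], [0.07, 3.14], [-2.87, 2.87]. Speed limits (rad/s): [2.22, 2.22, 2.79, 3.14, 3.14, 3.14].

### API

Orientations are given as a 3x3 rotation matrix whose columns are the frame's x, y, z axes.
In Python, from bench import manip gives the robot as it stands. Calls block until the motion is done:
- manip.move_ptp(position, orientation): joint-space move of the TCP to a pose.
- manip.move_l(position, attitude=None, max_speed=0.15): straight line of the TCP; attitude=None keeps the orientation; max_speed is the mean speed in m/s.
- manip.move_j(angles): joint-space move.
- manip.set_gripper(opening, effort=None): opening from 0.0 (shut) to 1.0 (fully open); effort is the grip in N (None keeps the last); returns when the fingers have stopped.
- manip.dwell(seconds).
- manip.inverse_kinematics(position, orientation): joint angles nearest the present ones, or None.
- manip.grab_frame(name): name is "scene" or "top"; returns (picture, depth): 400x640x3 uint8, red, green, blue; 400x640 float32, m along the optical axis (not along the pixel's ray), 0 where there is no reading.
- manip.get_calibration(name): a dict with "camera_matrix" (3x3 intrinsics, pixels), "k1" (the pictures are not rectified: a ray, as slopes to the right and down, at radius r is drawn at 1 + k1 r^2 times it, then the intrinsics apply), "R" (3x3) and "t" (3): a world point X has camera coordinates R X + t. Camera axes: x right, y down, z forward; pixel columns grow to the right and rows downward; lengths in m; the calibration is good to about 2 mm. A picture is of the moment at which its call begins. get_calibration takes no time and is no camera call.
A pose or a line that the arm cannot do raises manip.Unreachable and nothing moves.
- manip.sign_off(): hands the job in; it is judged then, once.
Trained networks look in the newest picture that a camera, given by its name, has taken for a name from the list of things; names that differ only in an ending like _2 or _b are one class to them, and where a whole thing is asked for, a point or a joint stands for the part that bears it (a point fixed in the world has none). Each returns a list of dicts, best first, with "confidence" (0 to 1); they miss things now and then, are a little off and sometimes report something else, mostly with a low value. They report only what shows in the picture. A call takes as long as a camera call.
- manip.look_for(camera, name): "at" ([x, y, z] in m, in world coordinates, good to about 4 mm: the middle of the surface that is visible of it).
Readings, each from a call of its own:
- manip.current_time(): time.
- manip.current_qpos(): joint angles.
- manip.current_joint_vel(): joint speeds.
- manip.current_joint_torque(): joint torques, N m.
- manip.current_ee_pos(): TCP position.
- manip.current_tcp_rot(): TCP orientation.
- manip.current_force(): force on the tool from outside, world axes, zero at the start.
- manip.current_ft_torque(): the same for the moment, N m.
- manip.current_grip_width(): opening from 0.0 (shut) to 1.0 (fully open).
- manip.current_grip_force(): force on a finger pad.
Only numpy, scipy, OpenCV 4.12 (cv2) and the standard library are available. Lean on these libraries where they do the work, as an engineer would, in place of code of your own. Each camera call takes 0.05 s, during which the arm holds its last target. There are 200 camera calls.

## Working session

There is one attempt and no reset: what is moved stays moved. The work goes in short steps, each a Python script; the robot and the scene stay as the last script left them, time stands still between calls to the robot, and variables do not carry over. Pictures are saved under pics/ and viewed, at most 10 in all, crops included, and the job is handed in when it is done.

```bash
mkdir -p pics; cat > h.py <<'E'
import numpy as np, cv2
from bench import manip as m
def cloud(cam):
    im,d=m.grab_frame(cam); c=m.get_calibration(cam); K=np.array(c["camera_matrix"],float)
    v,u=np.mgrid[:400,:640]
    p=cv2.undistortPoints(np.stack([u,v],-1).reshape(-1,1,2).astype(np.float64),K,np.array([c["k1"],0,0,0.])).reshape(400,640,2)
    X=np.concatenate([p*d[...,None],d[...,None]],-1)
    W=(X-np.array(c["t"]))@np.array(c["R"]); W[d<=0]=np.nan
    return im,W
def save(im,n): cv2.imwrite("pics/"+n,im[...,::-1])
def rot(yaw): # tool down, tool y axis at angle yaw in world
    y=np.array([np.cos(yaw),np.sin(yaw),0]); z=np.array([0,0,-1.]); return np.stack([np.cross(y,z),y,z],1)
E
python3 - <<'E'
from h import *
for c in("scene","top"):
    im,W=cloud(c); save(im,c+"0.png"); np.savez(c+"0.npz",im=im,W=W)
    for n in["warmer","heat_knob","lid","lid_dish","pot","pepper_mill","honey_jar","salt_shaker"]:
        print(c,n,[(np.round(r["at"],3).tolist(),round(r["confidence"],2)) for r in m.look_for(c,n)[:2]])
print(m.current_tcp_rot().round(2) if hasattr(m.current_tcp_rot(),'round') else m.current_tcp_rot())
E
```

```text
scene warmer [([0.517, 0.065, 0.04], 0.57)]
scene heat_knob [([0.524, 0.031, 0.065], 0.52)]
scene lid [([0.543, 0.156, 0.093], 0.98)]
scene lid_dish [([0.469, 0.402, 0.009], 0.64)]
scene pot [([0.496, -0.166, 0.043], 0.66)]
scene pepper_mill [([0.666, 0.35, 0.07], 0.87)]
scene honey_jar [([0.629, -0.167, 0.074], 0.89), ([0.542, 0.157, 0.094], 0.74)]
scene salt_shaker [([0.566, 0.491, 0.05], 0.46), ([0.523, 0.032, 0.06], 0.44)]
top warmer []
top heat_knob [([0.524, 0.043, 0.06], 0.67)]
top lid [([0.547, 0.166, 0.094], 0.57)]
top lid_dish [([0.466, 0.404, 0.004], 0.67)]
top pot [([0.497, -0.183, 0.02], 0.61), ([0.524, 0.048, 0.064], 0.42)]
top pepper_mill [([0.662, 0.359, 0.122], 0.92)]
top honey_jar [([0.66, 0.359, 0.123], 0.72), ([0.644, -0.154, 0.082], 0.69)]
top salt_shaker [([0.566, 0.495, 0.077], 0.51)]
[[-0.97  0.25  0.  ]
 [ 0.25  0.97  0.  ]
 [-0.    0.   -1.  ]]
```

View pics/top0.png

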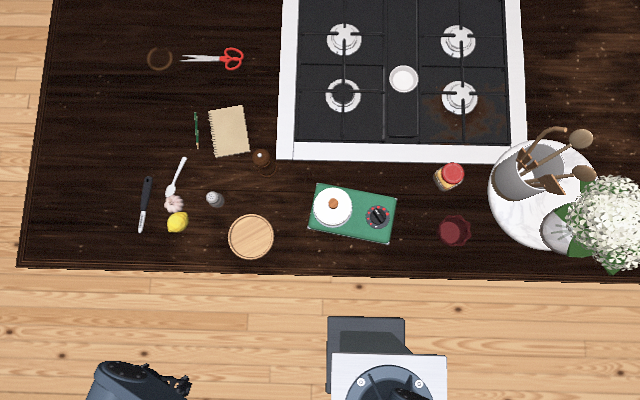

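View pics/scene0.png

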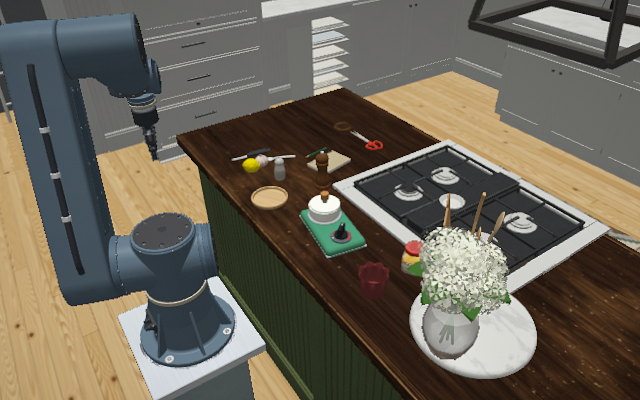

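The top view shows the dish at (251,237), the lid at (333,206) with its grip at (333,204), the knob at (377,216), and the pot at (454,230), so the dish is to the left. Next I'll fit these precisely and crop in on the knob.

```bash
python3 - <<'E'
from h import *
z=np.load("top0.npz"); im,W=z["im"],z["W"]
crop=cv2.resize(im[170:260,290:410],None,fx=6,fy=6,interpolation=cv2.INTER_CUBIC); save(crop,"crop.png")
hsv=cv2.cvtColor(im,cv2.COLOR_RGB2HSV); H,S,V=[hsv[...,i].astype(int) for i in range(3)]
X,Y,Z=W[...,0],W[...,1],W[...,2]
g=(H>65)&(H<95)&(S>90)&(abs(Z-.042)<.008)&(abs(X-.52)<.12)&(abs(Y-.1)<.2)
P=W[g]; r=cv2.minAreaRect((P[:,:2]*1000).astype(np.float32)); print("green",g.sum(),np.median(P[:,2]),r)
dd=np.hypot(X-.466,Y-.404)
for lo,hi in((.0,.055),(.055,.08)):
    q=(dd<hi)&(dd>=lo); print("dish z",np.nanpercentile(Z[q],[5,50,95]))
q=(dd<.09)&(H>5)&(H<25)&(V>110)&(abs(Z-.01)<.02); q=cv2.morphologyEx(q.astype(np.uint8),cv2.MORPH_OPEN,np.ones((3,3)))>0
print("dish",q.sum(),cv2.minEnclosingCircle((W[q][:,:2]*1000).astype(np.float32)),np.mean(W[q],0))
q=(np.hypot(X-.545,Y-.16)<.07)&(Z>.118)&(Z<.14); print("grip",q.sum(),W[q].mean(0),np.median(Z[q]))
q=(np.hypot(X-.545,Y-.16)<.07)&(Z>.08)&(Z<.14); print("lid",q.sum(),cv2.minEnclosingCircle((W[q][:,:2]*1000).astype(np.float32)),W[q].mean(0))
q=(np.hypot(X-.524,Y-.04)<.05)&(Z>.075)&(Z<.1); P=W[q]
print("bar",q.sum(),P.mean(0)); c=np.cov(P[:,:2].T); w,v=np.linalg.eigh(c); print(np.sqrt(w)*np.sqrt(12),v[:,1],np.arctan2(v[1,1],v[0,1]))
E
```

```text
green 1975 0.04191347688197867 ((541.1783447265625, 109.10796356201172), (233.64657592773438, 134.2759552001953), 79.98696899414062)
dish z [0.00239245 0.00660336 0.01078834]
dish z [-0.00258877  0.0031499   0.01828309]
dish 1643 ((467.5025329589844, 402.70623779296875), 68.30976867675781) [0.46718261 0.40069825 0.00825262]
grip 88 [0.55203439 0.16510766 0.12981563] 0.1299145827343793
lid 1099 ((551.451904296875, 166.23272705078125), 52.035369873046875) [0.5493413  0.1664774  0.09508342]
bar 83 [0.52832505 0.03925056 0.08613836]
[0.01508871 0.04093957] [-0.80651138 -0.59121856] -2.509023739674487
```

View pics/crop.png

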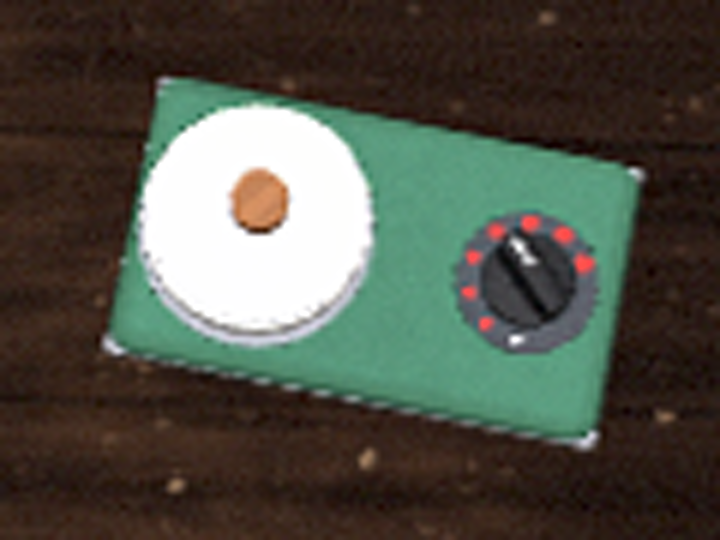

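Warmer fit: yaw −10°, centre (0.541, 0.109). That predicts the crock at (0.551, 0.166) and the knob at (0.529, 0.038), and both match what I measured. The white pointer is at about 36° in world yaw and off is at 170°, so the knob needs +134° anticlockwise (2.33 rad, within the stated range).

```bash
python3 - <<'E'
from h import *
k=np.array([.5285,.0385]); a0=np.radians(36.2-90); a1=a0+np.radians(133.8)
m.set_gripper(.6,30)
m.move_ptp([*k,.18],rot(a0)); m.move_l([*k,.063],max_speed=.1)
print("F down",np.round(m.current_force(),1)); m.set_gripper(0,40)
print("grip",m.current_grip_width(),m.current_grip_force(),np.round(m.current_force(),1),m.current_ft_torque(),m.current_time())
for i,a in enumerate(np.append(np.linspace(a0,a1-.12,9)[1:],[a1-.04,a1+.04])):
    m.move_l([*k,.063],rot(a),max_speed=.15)
    print(round(np.degrees(a),1),np.round(m.current_force(),1),np.round(m.current_ft_torque(),2),round(m.current_qpos()[5],3),round(m.current_time(),1))
im,W=cloud("top"); save(cv2.resize(im[170:260,290:410],None,fx=4,fy=4),"turn.png")
E
```

```text
F down [ 1.3 -0.6  0.1]
grip 0.1566602286108272 40.293402671813965 [-2.   1.5  5.4] [0.27284086 0.3762168  0.05992744] 5.325
-37.9 [-2.2  1.3  6.2] [0.12 0.38 0.05] 0.646 5.8
-22.1 [-1.6  0.8  4. ] [0.07 0.22 0.04] 0.37 6.2
-6.2 [-0.6  0.6  6. ] [-0.01  0.15  0.02] 0.096 6.6
9.7 [ 1.2 -0.3  4.5] [0.05 0.05 0.05] -0.181 7.0
25.5 [-0.1  0.8  5.5] [0.17 0.02 0.09] -0.455 7.5
41.4 [0.9 1.2 5.4] [ 0.22 -0.13  0.01] -0.731 7.9
57.3 [1.6 2.2 6.1] [ 0.35 -0.22  0.05] -1.007 8.3
73.1 [1.6 2.6 4.6] [ 0.45 -0.27  0.04] -1.284 8.7
77.7 [2.  2.6 4.8] [ 0.49 -0.25  0.02] -1.364 9.0
82.3 [1.5 2.  5. ] [ 0.45 -0.24 -0.86] -1.443 9.2
```

The torque jumped to −0.86 N·m at the last step, so the stop is reached. Next I release, back off and check.

```bash
python3 - <<'E'
from h import *
m.set_gripper(.6); m.move_l([.5285,.0385,.2]); m.move_ptp([.40,.25,.28],rot(np.radians(80)))
im,W=cloud("top"); X,Y,Z=W[...,0],W[...,1],W[...,2]
save(cv2.resize(im[170:260,220:410],None,fx=4,fy=4,interpolation=cv2.INTER_CUBIC),"turned.png")
q=(np.hypot(X-.5285,Y-.0385)<.05)&(Z>.075)&(Z<.1); P=W[q]; w,v=np.linalg.eigh(np.cov(P[:,:2].T)); print("bar",P.mean(0),np.degrees(np.arctan2(v[1,1],v[0,1])))
q=(np.hypot(X-.55,Y-.166)<.03)&(Z>.118)&(Z<.14); print("grip",q.sum(),W[q].mean(0))
print(m.current_time())
E
```

```text
bar [0.52794936 0.03925669 0.08644251] 169.32559894093595
grip 88 [0.55217422 0.16523301 0.1300941 ]
11.8583
```

View pics/turned.png

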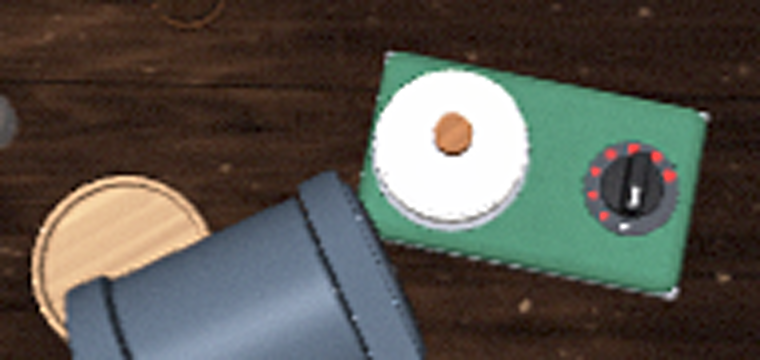

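The pointer (635,195) is at the white dot (625,226), and the lid hasn't moved. Next is the lid.

```bash
python3 - <<'E'
from h import *
R=rot(np.radians(80)); L=np.array([.5517,.1657]); D=np.array([.4672,.4022])
m.move_ptp([*L,.19],R); m.move_l([*L,.101],max_speed=.08); print("F",np.round(m.current_force(),1))
m.set_gripper(0,40); print("grip",m.current_grip_width(),m.current_grip_force())
m.move_l([*L,.16],max_speed=.06); m.dwell(.2); print("lift",m.current_grip_width(),m.current_grip_force(),np.round(m.current_force(),1))
m.move_l([*D,.16],max_speed=.12); m.move_l([*D,.06],max_speed=.08); m.dwell(.3)
f0=np.array(m.current_force()); print("f0",f0.round(1),m.current_time())
im,W=cloud("scene"); save(cv2.resize(im[150:230,230:350],None,fx=5,fy=5,interpolation=cv2.INTER_CUBIC),"low.png")
m.move_l([*D,.034],max_speed=.03)
for z in np.arange(.033,.0275,-.0007):
    m.move_l([*D,z],max_speed=.02); f=np.array(m.current_force())-f0; print(round(z,4),f.round(1))
    if f[2]>3: break
m.dwell(.2); print(m.current_grip_force(),m.current_ee_pos(),m.current_time())
E
```

```text
F [-0.2  0.2  0.3]
grip 0.3093567346764617 39.20864224433899
lift 0.31024090331753257 39.40102994441986 [ 0.6  0.3 -1.5]
f0 [-0.1 -0.3 -2.2] 19.525
0.033 [-0.1  0.6  1.1]
0.0323 [0.9 0.3 1. ]
0.0316 [-0.   1.3  0.9]
0.0309 [-2.9 -2.1  8.5]
40.11964559555054 [0.46725436 0.40226384 0.03157886] 21.7917
```

View pics/low.png

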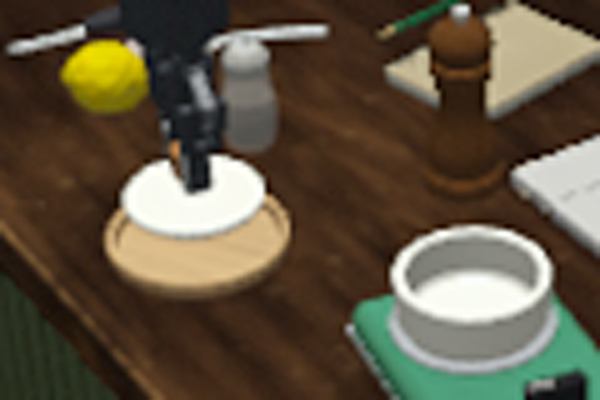

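The lid hung level over the dish (190,195), and contact came at the expected height. Now I release, retreat and check.

```bash
python3 - <<'E'
from h import *
m.set_gripper(.6); m.dwell(.2); D=[.4672,.4022]
m.move_l([*D,.16],max_speed=.1); m.move_ptp([.40,.10,.28],rot(np.radians(80))); m.dwell(.3)
im,W=cloud("top"); X,Y,Z=W[...,0],W[...,1],W[...,2]; save(cv2.resize(im[140:280,190:410],None,fx=3.5,fy=3.5,interpolation=cv2.INTER_CUBIC),"end.png")
hsv=cv2.cvtColor(im,cv2.COLOR_RGB2HSV); dd=np.hypot(X-D[0],Y-D[1])<.08
w=dd&(hsv[...,1]<50)&(hsv[...,2]>150)&(Z<.05); P=W[w]; print("lid",w.sum(),cv2.minEnclosingCircle((P[:,:2]*1000).astype(np.float32)))
A=np.c_[P[:,:2]-D,np.ones(len(P))]; print("plane",np.linalg.lstsq(A,P[:,2],rcond=None)[0])
q=dd&(hsv[...,0]>5)&(hsv[...,0]<25)&(hsv[...,2]>110)&(abs(Z-.01)<.02); q=cv2.morphologyEx(q.astype(np.uint8),cv2.MORPH_OPEN,np.ones((2,2)))>0
print("dish",q.sum(),cv2.minEnclosingCircle((W[q][:,:2]*1000).astype(np.float32)))
g=dd&(Z>.045)&(Z<.08); print("grip top",W[g].mean(0)); print(m.current_time())
E
```

```text
lid 884 ((468.1994934082031, 403.0706787109375), 51.30939865112305)
plane [0.00399564 0.0195767  0.02237435]
dish 734 ((464.6051940917969, 397.4440002441406), 66.6184310913086)
grip top [0.46777659 0.4001177  0.05970266]
25.4
```

View pics/end.png

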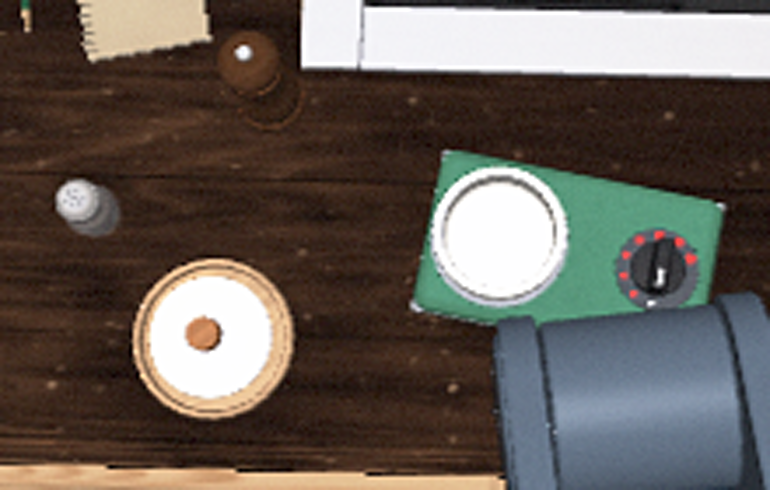

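The lid at (210,337) lies flat inside the dish rim, about 3–6 mm off centre. Its grip top is at 59.7 mm, where 60 is expected, and the knob is at the white dot. The mill and shaker stand where they were.

```bash
python3 -c "
from bench import manip as m
print(m.sign_off())"
```

```text
the job is handed in; nothing more can be done
None
```

The job is handed in after about 25 s of robot time: the heat knob was turned to its off stop first, then the lid was lowered, still gripped, into the dish and released, lying flat inside the rim; no verdict came back, and I did not re-measure the bystanders.

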